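# Gauge a brass edge pull with the ratchet micrometer

### The arm

A 6-joint arm with a two-finger parallel gripper is mounted at the origin on the work surface. World frame = base frame: x ahead of the robot, y to its left, z up, the work surface at z = 0. Lengths are in m, angles in rad, forces in N, time in s.
With the tool pointing down it reaches from about 0.3 to 0.875 m from the base axis. Payload 6.4 kg.
Tool frame: the origin (TCP) lies at the very end of the fingers, on their centre line; the grasp point (between the pads) lies 19 mm behind it; z points along the fingers, y is the line along which they close (so a half turn about z gives the same grasp; the last joint's range is limited). The gripper opens to 85 mm and grips with 20 to 120 N. Pads are 22 mm wide; open, the fingers measure 114 mm over their backs; the gripper's body (76 mm by 85 mm) begins 54 mm behind the grasp point. The pads swing forward as they close: fully open they stand 13 mm farther back than shut.
Start: joints at [0.939, 0.181, 1.607, -0, 1.354, -0.206], TCP at [0.237, 0.524, 0.231] pointing down, gripper open.
Joint ranges: [-2.99, 2.99], [-0.89, 2.07], [0.3, 2.58], [-1.14, 4.28], [0, 2.63], [-3.12, 3.12]. Speed limits (rad/s): [2.57, 2.57, 3.01, 3.14, 3.14, 3.14].

### API

Orientations are given as a unit quaternion [w, x, y, z].
In Python, from bench import get_obs, optics, workorder gives the robot as it stands.
- The arm moves only by the shell command python3 -m jog, which reads ROWS from standard input. ROWS is a JSON list of rows, 1 to 10 of them, each written [[dx, dy, dz], [rx, ry, rz], opening]: dx, dy, dz in a scale on which 1.0 is 1 m, then a rotation vector rx, ry, rz in normalised numbers (1 is 4 rad), then the opening from 0.0 (shut) to 1.0 (fully open); each row is the pose to reach, as a shift and turn from the pose commanded when the command began, along the tool's axes at that moment; what a row does not reach only later rows make up. A row lasts 1/8 s, in which the tool goes at most 0.0625 m and 0.188 rad, less where a joint would pass 70% of its speed; a pose out of reach is approached as far as the arm can. The fingers move at their own pace and stop on an object; the grip force is fixed at half the most. Time passes only in rows, so rows that do not move let the fingers close. It prints the time, the measured TCP pose, the force, the opening and the grip force at its end. Shift and turn numbers lie between -1 and 1, and a call with a number outside is refused. Input that does not fit is refused with a message, and nothing moves.
- get_obs(): the state, without advancing time (a new reading comes with each control period).
- optics.camera(name): name is "side" or "top"; returns (picture, depth): 384x512x3 uint8, blue, green, red; 384x512 float32, m along the optical axis (not along the pixel's ray), 0 where there is no reading.
- optics.camera_params(name): a dict with "fovy" (degrees; the focal length in pixels is half the picture's height over the tangent of half this angle, whatever the lens; pixels are square), "cx", "cy" (the principal point, pixels), "view" (4x4, takes a point from world to camera coordinates). Camera axes: x right, y up, looking along -z (the intrinsics and any distortion apply to the point x, -y, -z); pixel columns grow to the right and rows downward; lengths in m; the calibration is good to about 2 mm. A picture is of the moment at which its call begins. camera_params takes no time and is no camera call.
- workorder.hand_in(): hands the job in; it is judged then, once.
The state is a dict: "time_s": time; "q": joint angles; "dq": joint speeds; "joint_efforts": joint torques, N m; "eef_pos": TCP position; "eef_rot": TCP orientation; "wrist_force": force on the tool from outside, world axes, zero at the start; "torque": the same for the moment, N m; "opening": opening from 0.0 (shut) to 1.0 (fully open); "grasp_force": force on a finger pad.
Only numpy, scipy, OpenCV 4.12 (cv2) and the standard library are available. Lean on these libraries where they do the work, as an engineer would, in place of code of your own. Each camera call takes 0.05 s, during which the arm holds its last target. There are 200 camera calls.

### The job

Before the brass edge pull is fitted to the pantry drawer, get it into the bench micrometer for measuring: lay its flat leg in the guide on the bed and slide it in under the spindle, gently, until its end is fully home against the stop, then let go of it. Then turn the micrometer's ratchet thimble clockwise (seen from above) until you feel it clearly slip on the clamped pull, but stop then: it must not slip by more than an eighth of a turn (45 degrees). Leave the pull clamped there and do not disturb the other things on the counter.

Things in the scene. Friction and masses are not known exactly. Their poses are not given: they have to be found in the camera images.
- stand: Bench micrometer fixed to the counter: grey C-shaped frame, foot 150 x 70 mm, overall 70 mm high without its thimble, open towards its own -x. Origin on the counter under the vertical spindle axis; z up, x from the open mouth towards the column (x = 32 to 62 mm).
- arm (a point): Point on the spindle axis, at the underside of the micrometer's arm, 55 mm above the counter (arm 34 mm wide, x = -20 to 62 mm, top at 70 mm). The spindle, a steel pin 9 mm across, points down from here; its tip starts 3.5 to 15 mm above the top of a pull lying on the bed (not measured) and sinks 3.8 mm per radian of clockwise thimble turn.
- bed: Flat steel bed of the micrometer, fixed, its top 30 mm above the counter, from x = -60 to +32 mm of the stand's frame. Two guide rails 5 mm high and 5 mm wide run on it along x from -60 to +20 mm, 28 mm apart inside. Same origin and axes as the stand.
- stop: Steel stop at the inner end of the bed, fixed, 28 mm wide, rising to 48 mm above the counter; its face looks to the stand's -x, at x = +30 mm. Same origin and axes as the stand. Push on it gently: more than 15 N would spoil its setting.
- home (a point): Point on the bed's top at the foot of the stop's face, in the middle between the rails: where the pull's free end belongs. Axes as the stand's; the pull slides in along +x.
- thimble (a point): On the thimble's axis, 100 mm above the counter (grip height). Thimble: fluted aluminium cylinder, 32 mm across, 73 to 113 mm above the counter on the arm. It turns in place and stays where left. Running free takes 0.08 N m either way; on the clamped pull the ratchet slips at 0.27 N m. Held still after a turn, a clamped thimble keeps pushing back with over 0.1 N m, a free one does not.
- slip (a joint): How far the ratchet has slipped, rad, 0 at the start; grows as the thimble is turned clockwise while the spindle is held up. Only slip counts here, not the free turning.
- pull: The brass edge pull, loose, 0.25 kg, an L of bar: flat leg 110 mm long (along x), 24 mm wide, 8 mm thick, and at its -x end an upright leg 10 mm thick (along x), 24 mm wide, reaching 50 mm above the underside. Origin at the centre of the flat leg's underside; z up as it lies.
- pull_end (a point): Middle of the lower edge of the flat leg's free end, 55 mm ahead of the pull's origin along its x.
- pull_grip (a point): Centre of the upright leg, 33 mm above the pull's underside, 50 mm behind its origin: grip it here from above, closing along the pull's x across the 10 mm.
- bar_pull: Bystander: straight brass bar pull, 130 mm long, 35 mm high, standing on two posts. Origin under its middle.
- knob: Bystander: round brass cabinet knob, 32 mm across, 30 mm high.
- driver: Bystander: screwdriver lying at the back.
- jar: Bystander: glass storage jar with a brass lid, 84 mm across, 120 mm high.
- mug: Bystander: white mug, 80 mm across, 95 mm high.
- bowl: Bystander: blue bowl, 140 mm across, 55 mm high.
Not all that is in view belongs to the job. What is shaped like the pull but purple is not meant. What is shaped like the stand but pink is not meant.

How it is judged:
By the outcome, as a careful person would: the job done as asked, in the order asked, and still so for the second after the job is handed in, with the robot touching nothing.
It also fails if it takes over 72 s, if anything falls off the work surface, if the arm or the gripper's body presses on something with over 40 N, if the wrist force passes 120 N, or if a joint passes its speed limit or range.

## Working session

There is one attempt and no reset: what is moved stays moved. The work goes in short steps, Python scripts to look and compute and a shell command to move; the robot and the scene stay as the last step left them, time stands still between calls to the robot, and variables do not carry over. Pictures are saved under pics/ and viewed, at most 10 in all, crops included, and the job is handed in when it is done.

```bash
ls; mkdir -p pics; python3 - <<'E'
from bench import get_obs, optics
import cv2,numpy as np
print(get_obs())
for n in("side","top"):
    p,d=optics.camera(n); cv2.imwrite(f"pics/{n}0.png",p); np.save(f"pics/{n}0d.npy",d)
    print(n,optics.camera_params(n), (d>0).mean())
E
```

```text
pics
{'time_s': 0.0, 'q': array([ 9.38680886e-01,  1.81511849e-01,  1.60801866e+00, -5.88605088e-06,
        1.35377330e+00, -2.06305565e-01]), 'dq': array([-7.85140879e-05, -2.20300003e-03, -7.30332666e-04, -7.13778566e-04,
        2.38712649e-05, -5.20905909e-04]), 'joint_efforts': array([-4.80718409e-04, -4.44869006e+01, -3.51332581e+01, -3.16337064e-04,
        9.09298804e-03, -1.28097443e-05]), 'eef_pos': array([0.23716672, 0.52320884, 0.2303954 ]), 'eef_rot': array([-3.45629545e-04,  2.11299436e-01,  9.77421002e-01, -7.82664025e-04]), 'wrist_force': array([-0.48694629,  0.5261174 , -0.15798465]), 'torque': array([0.0093378 , 0.0140871 , 0.02513317]), 'grasp_force': 0.0, 'opening': 0.9960692696062594}
side {'fovy': 42.7829932312513, 'cx': 250.51615685737946, 'cy': 185.55038771069758, 'view': array([[ 0.88976415, -0.45640585,  0.00366862, -0.50773443],
       [ 0.353356  ,  0.6939113 ,  0.62739673, -0.24237756],
       [-0.28889323, -0.55693879,  0.77869114, -1.14841423],
       [ 0.        ,  0.        ,  0.        ,  1.        ]])} 0.9961344401041666
top {'fovy': 51.584530082717436, 'cx': 254.3367770610609, 'cy': 189.00465939097032, 'view': array([[-0.00276696, -0.99997093, -0.00710483, -0.01247268],
       [ 0.99454656, -0.00349255,  0.10423503, -0.59293491],
       [-0.10425682, -0.00677767,  0.99452731, -1.09871066],
       [ 0.        ,  0.        ,  0.        ,  1.        ]])} 0.9959055582682291
```

View pics/side0.png

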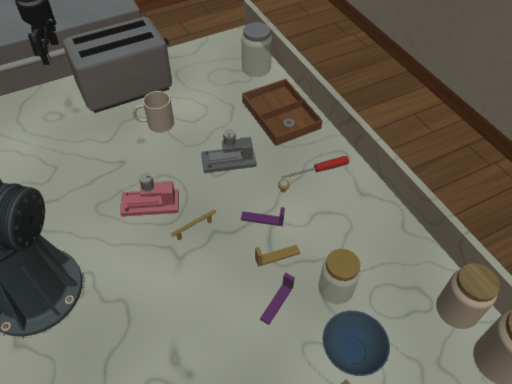

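View pics/top0.png

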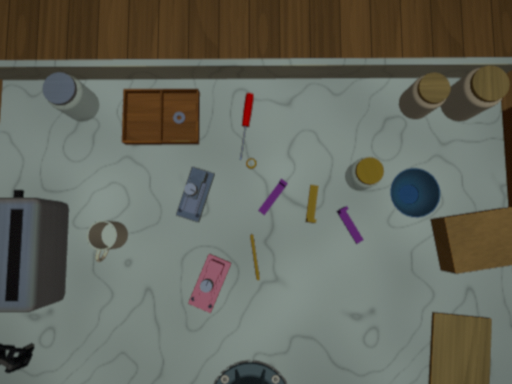

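```bash
cat > h.py <<'E'
import numpy as np,cv2
from bench import get_obs, optics
from scipy.spatial.transform import Rotation as R
def cam(n):
    P=optics.camera_params(n); f=192/np.tan(np.radians(P["fovy"])/2)
    return f,P["cx"],P["cy"],np.array(P["view"])
def ray(n,uv):
    f,cx,cy,V=cam(n); uv=np.atleast_2d(uv).astype(float)
    d=np.c_[(uv[:,0]-cx)/f,-(uv[:,1]-cy)/f,-np.ones(len(uv))]
    return -V[:3,:3].T@V[:3,3], d@V[:3,:3]
def onplane(n,uv,z):
    c,d=ray(n,uv); return c+d*((z-c[2])/d[:,2])[:,None]
def world(n,D):  # depth image -> world points HxWx3
    v,u=np.mgrid[:384,:512]; c,d=ray(n,np.c_[u.ravel(),v.ravel()])
    return (c+d*D.reshape(-1,1)).reshape(384,512,3)
def proj(n,X):
    f,cx,cy,V=cam(n); x=np.atleast_2d(X)@V[:3,:3].T+V[:3,3]
    return np.c_[cx+f*x[:,0]/-x[:,2],cy+f*x[:,1]/x[:,2]]
E
python3 - <<'E'
from h import *
rows=[]
for n,bs in(("side",[(195,120,70,60),(245,235,70,40)]),("top",[(165,155,60,75),(295,175,35,55)])):
    p=cv2.imread(f"pics/{n}0.png");D=np.load(f"pics/{n}0d.npy");W=world(n,D)
    for (u,v) in [(30,300),(100,230),(150,200),(250,300),(300,190),(330,170),(380,130),(400,250),(290,300)]: print(n,u,v,W[v,u].round(4))
    rows+=[cv2.resize(p[y:y+h,x:x+w],(380,280),interpolation=cv2.INTER_CUBIC) for x,y,w,h in bs]
cv2.imwrite("pics/crop0.png",np.vstack([np.hstack(rows[:2]),np.hstack(rows[2:])]))
E
```

```text
side 30 300 [ 0.0024 -0.0742  0.077 ]
side 100 230 [ 0.185   0.095  -0.0048]
side 150 200 [0.328  0.1002 0.0308]
side 250 300 [ 0.4385 -0.255  -0.0005]
side 300 190 [ 0.7081 -0.0281 -0.0008]
side 330 170 [ 0.8206 -0.0044 -0.001 ]
side 380 130 [ 1.6338  0.601  -0.7411]
side 400 250 [ 0.8343 -0.3036 -0.0042]
side 290 300 [ 0.5212 -0.2967 -0.0013]
top 30 300 [0.3116 0.5219 0.1855]
top 100 230 [0.4782 0.4231 0.0265]
top 150 200 [0.5648 0.2899 0.0022]
top 250 300 [ 0.2793 -0.0009 -0.0006]
top 300 190 [ 5.927e-01 -1.474e-01  2.000e-04]
top 330 170 [ 0.6518 -0.2366 -0.0027]
top 380 130 [ 7.703e-01 -3.865e-01  6.000e-04]
top 400 250 [ 0.4186 -0.4326 -0.0035]
top 290 300 [ 0.2781 -0.1149 -0.0062]
```

View pics/crop0.png

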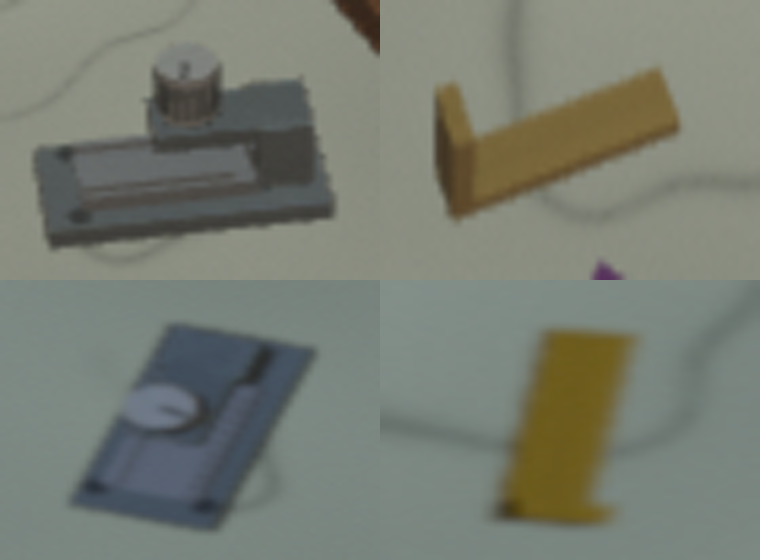

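```bash
python3 - <<'E'
from h import *
for n in("side","top"):
    p=cv2.imread(f"pics/{n}0.png");D=np.load(f"pics/{n}0d.npy");W=world(n,D)
    x,y,w,h=dict(side=(190,115,80,65),top=(165,155,60,75))[n]
    m=np.zeros(D.shape,bool);m[y:y+h,x:x+w]=1;m&=D>0
    Q=W[m&(W[...,2]>.007)];print(n,len(Q),np.histogram(Q[:,2],np.arange(.005,.125,.005))[0])
    for lo,hi,nm in((.007,.022,'foot'),(.026,.039,'bed'),(.06,.08,'arm'),(.104,.12,'thtop'),(.08,.104,'thside'),(.007,.2,'all')):
        S=Q[(Q[:,2]>lo)&(Q[:,2]<hi)]
        if len(S)<5: continue
        c,s,a=cv2.minAreaRect(S[:,:2].astype(np.float32)); print(nm,len(S),'mean',S.mean(0).round(4),'med z',np.median(S[:,2]).round(4),'rect',np.round(c,4),np.round(s,4),round(a,1))
    hsv=cv2.cvtColor(p,cv2.COLOR_BGR2HSV)
    x,y,w,h=dict(side=(245,235,70,40),top=(295,175,35,55))[n]
    m=np.zeros(D.shape,bool);m[y:y+h,x:x+w]=1
    m&=(hsv[...,1]>90)&(hsv[...,0]>10)&(hsv[...,0]<40)&(hsv[...,2]>40)
    S=W[m]; print('pull',len(S),np.histogram(S[:,2],np.arange(-.005,.06,.005))[0])
    for lo,hi,nm in((.004,.012,'leg'),(.044,.056,'upr'),(.015,.04,'face')):
        T=S[(S[:,2]>lo)&(S[:,2]<hi)]
        if len(T)<4: continue
        c,s,a=cv2.minAreaRect(T[:,:2].astype(np.float32)); print(nm,len(T),'mean',T.mean(0).round(4),'rect',np.round(c,4),np.round(s,4),round(a,1))
    for z in (0,.008,.05):
        pts=onplane(n,np.argwhere(m)[:,::-1],z)[:,:2]; c,s,a=cv2.minAreaRect(pts.astype(np.float32)); print('ray z',z,np.round(c,4),np.round(s,4),round(a,1))
E
```

```text
side 1561 [ 57 196 254  89 254 152  29  15  14  19  36  50 166  50  12  11  15  17
  12  16  49  47   1]
foot 550 mean [0.5857 0.1551 0.0151] med z 0.0153 rect [0.6422 0.1793] [0.2935 0.1405] 19.9
bed 394 mean [0.5864 0.1603 0.0302] med z 0.0296 rect [0.6425 0.1742] [0.2423 0.1034] 18.9
arm 278 mean [0.6072 0.1427 0.0679] med z 0.0678 rect [0.6044 0.15  ] [0.047  0.0815] 70.4
thtop 99 mean [0.5832 0.1538 0.11  ] med z 0.11 rect [0.5836 0.1544] [0.0296 0.0317] 2.7
thside 69 mean [0.5788 0.1454 0.0922] med z 0.0914 rect [0.5808 0.1465] [0.0182 0.0325] 69.0
all 1561 mean [0.5922 0.1528 0.0403] med z 0.0286 rect [0.6422 0.1793] [0.2935 0.1405] 19.9
pull 458 [  6 116 236  18   6   8   8   5   6   8  33   6]
leg 301 mean [ 0.5567 -0.1827  0.0067] rect [ 0.5511 -0.1806] [0.0259 0.1092] 80.9
upr 39 mean [ 0.5019 -0.1742  0.0477] rect [ 0.5017 -0.173 ] [0.0246 0.0102] 84.4
face 33 mean [ 0.4988 -0.1806  0.0269] rect [ 0.5006 -0.1783] [0.0166 0.0091] 83.7
ray z 0 [ 0.5552 -0.1674] [0.0506 0.1096] 80.9
ray z 0.008 [ 0.5526 -0.1715] [0.0502 0.1087] 80.9
ray z 0.05 [ 0.5386 -0.1929] [0.0482 0.104
[... 332 characters left out ...]
 z 0.0686 rect [0.6052 0.1497] [0.0391 0.0813] 71.4
thtop 117 mean [0.5845 0.1552 0.1115] med z 0.1114 rect [0.585  0.1551] [0.0299 0.0299] 46.3
thside 20 mean [0.5786 0.1457 0.091 ] med z 0.0908 rect [0.5819 0.1485] [0.0154 0.0323] 67.2
all 1269 mean [0.5765 0.1528 0.0415] med z 0.0283 rect [0.5745 0.1591] [0.0708 0.1621] 72.4
pull 295 [  2  69 177  16   1   0   0   0   1   1  20   6]
leg 226 mean [ 0.5567 -0.1799  0.007 ] rect [ 0.5578 -0.1803] [0.0233 0.0975] 82.0
upr 26 mean [ 0.5031 -0.1721  0.0488] rect [ 0.5027 -0.1714] [0.0084 0.0222] 0.1
ray z 0 [ 0.5537 -0.1804] [0.0267 0.1078] 85.1
ray z 0.008 [ 0.5531 -0.1793] [0.0265 0.107 ] 85.1
ray z 0.05 [ 0.5503 -0.1735] [0.0256 0.1031] 85.1
```

```bash
cat >> h.py <<'E'
def delta(x,y,z,yaw,P=None,Rm=None):
    """shift/turn in tool axes to reach TCP x,y,z pointing down with tool y at world angle yaw"""
    o=get_obs(); q=o["eef_rot"]; T=R.from_quat(np.r_[q[1:],q[0]])
    yv=np.array([np.cos(yaw),np.sin(yaw),0]); zv=np.array([0,0,-1.])
    G=R.from_matrix(np.c_[np.cross(yv,zv),yv,zv])
    print("delta",T.inv().apply(np.array([x,y,z])-o["eef_pos"]).round(4),"rot",(T.inv()*G).as_rotvec().round(4),"q6",o["q"][5].round(3))
E
python3 - <<'E'
from h import *
ax0=np.array([.5844,.155])
for n in("side","top"):
    D=np.load(f"pics/{n}0d.npy");W=world(n,D)
    x,y,w,h=dict(side=(190,115,80,65),top=(165,155,60,75))[n]
    m=np.zeros(D.shape,bool);m[y:y+h,x:x+w]=1;m&=D>0
    Q=W[m]; a=np.radians(-18)
    L=(Q[:,:2]-ax0)@np.array([[np.cos(a),-np.sin(a)],[np.sin(a),np.cos(a)]])
    for nm,lo,hi,rng in(("foot",.008,.022,(-70,70)),("bed",.025,.04,(-58,-22)),("arm",.06,.078,(20,60))):
      for sgn in(1,-1):
        xs,es=[],[]
        for b in np.arange(rng[0],rng[1],4)/1e3:
            k=(L[:,0]>b)&(L[:,0]<b+.004)&(Q[:,2]>lo)&(Q[:,2]<hi)&(abs(L[:,1])<.045)
            if k.sum()>2: xs.append(b+.002);es.append((sgn*L[k,1]).max()*sgn)
        if len(xs)>4:
            f=np.polyfit(xs,es,1);r=np.abs(es-np.polyval(f,xs));k=r<2*np.median(r)+1e-4
            f=np.polyfit(np.array(xs)[k],np.array(es)[k],1)
            print(n,nm,sgn,"off@0 mm",round(f[1]*1e3,2),"dyaw deg",round(np.degrees(np.arctan(f[0])),2),"res",round(r[k].max()*1e3,2),k.sum())
delta(.5025,-.1735,.12,np.radians(-8.3))
E
```

```text
side foot 1 off@0 mm -19.0 dyaw deg 2.52 res 13.18 31
side foot -1 off@0 mm -34.63 dyaw deg 0.74 res 2.2 31
side bed 1 off@0 mm 21.83 dyaw deg 3.58 res 2.46 7
side bed -1 off@0 mm -21.83 dyaw deg 0.65 res 0.81 5
side arm 1 off@0 mm 9.3 dyaw deg 14.82 res 4.39 9
side arm -1 off@0 mm -13.48 dyaw deg -9.15 res 0.33 6
top foot 1 off@0 mm 34.44 dyaw deg 0.63 res 9.53 31
top foot -1 off@0 mm -33.48 dyaw deg 0.45 res 0.96 32
top bed 1 off@0 mm 20.36 dyaw deg -3.04 res 0.85 7
top bed -1 off@0 mm -20.91 dyaw deg 0.75 res 1.41 8
top arm 1 off@0 mm 16.11 dyaw deg 4.25 res 1.71 10
top arm -1 off@0 mm -13.37 dyaw deg -5.39 res 0.88 8
delta [-0.5295 -0.5248  0.1111] rot [-1.5000e-03  7.0000e-04  1.2899e+00] q6 -0.206
```

The manual's scale: turns go in shares of 4 rad. Converting my numbers, 1.29 rad / 4 = 0.3225.

```bash
echo '[[[-0.5295, -0.5248, 0], [0, 0, 0.3225], 0.5], [[-0.5295, -0.5248, 0], [0, 0, 0.3225], 0.5], [[-0.5295, -0.5248, 0], [0, 0, 0.3225], 0.5], [[-0.5295, -0.5248, 0], [0, 0, 0.3225], 0.5], [[-0.5295, -0.5248, 0], [0, 0, 0.3225], 0.5], [[-0.5295, -0.5248, 0], [0, 0, 0.3225], 0.5], [[-0.5295, -0.5248, 0], [0, 0, 0.3225], 0.5], [[-0.5295, -0.5248, 0], [0, 0, 0.3225], 0.5], [[-0.5295, -0.5248, 0], [0, 0, 0.3225], 0.5], [[-0.5295, -0.5248, 0], [0, 0, 0.3225], 0.5]]' | python3 -m jog
python3 -c "
from h import *
delta(.5025,-.1735,.10,np.radians(-8.3))"
```

```text
time_s: 1.35
eef_pos: [0.4602, -0.0624, 0.2312]
eef_rot: [0.0, 0.757, 0.654, 0.0]
wrist_force: [1.0, 1.1, 0.1]
opening: 0.502
grasp_force: 0.0
delta [-0.1038  0.0579  0.1312] rot [ 0.0002 -0.0002 -0.0007] q6 -0.246
```

```bash
echo '[[[-0.104, 0.058, 0.05], [0, 0, 0], 0.5], [[-0.104, 0.058, 0.1312], [0, 0, 0], 0.5], [[-0.104, 0.058, 0.1312], [0, 0, 0], 0.5], [[-0.104, 0.058, 0.1312], [0, 0, 0], 0.5], [[-0.104, 0.058, 0.1312], [0, 0, 0], 0.5]]' | python3 -m jog
python3 -c "
from h import *
delta(.5025,-.1735,.014,np.radians(-8.3))"
```

```text
time_s: 1.98
eef_pos: [0.5026, -0.1715, 0.1006]
eef_rot: [-0.0, 0.757, 0.654, 0.0]
wrist_force: [0.3, 0.1, -0.4]
opening: 0.501
grasp_force: 0.0
delta [-0.002   0.0002  0.0866] rot [ 0.     -0.0002 -0.0003] q6 -0.408
```

```bash
echo '[[[-0.002, 0, 0.045], [0, 0, 0], 0.5], [[-0.002, 0, 0.0866], [0, 0, 0], 0.5], [[-0.002, 0, 0.0866], [0, 0, 0], 0.5], [[-0.002, 0, 0.0866], [0, 0, 0], 0.5], [[-0.002, 0, 0.0866], [0, 0, 0], 0], [[-0.002, 0, 0.0866], [0, 0, 0], 0], [[-0.002, 0, 0.0866], [0, 0, 0], 0], [[-0.002, 0, 0.0866], [0, 0, 0], 0], [[-0.002, 0, 0.0866], [0, 0, 0], 0]]' | python3 -m jog
```

```text
time_s: 3.1
eef_pos: [0.5035, -0.1743, 0.0155]
eef_rot: [0.001, 0.756, 0.654, 0.001]
wrist_force: [-1.4, 1.8, 8.7]
opening: 0.105
grasp_force: 59.3
```

```bash
echo '[[[0, 0, -0.05], [0, 0, 0], 0], [[0, 0, -0.1], [0, 0, 0], 0], [[0, 0, -0.15], [0, 0, 0], 0], [[0, 0, -0.15], [0, 0, 0], 0]]' | python3 -m jog
python3 -c "
from h import *
delta(.4194,.2069,.15,np.radians(-17.4)); print(get_obs()['grasp_force'])"
```

```text
time_s: 3.6
eef_pos: [0.5048, -0.1752, 0.1685]
eef_rot: [0.005, 0.756, 0.654, 0.001]
wrist_force: [-0.5, -0.8, -3.6]
opening: 0.102
grasp_force: 59.6
delta [ 0.3658 -0.1398  0.0159] rot [0.009  0.0031 0.1588] q6 -0.411
59.57425653934479
```

In the tool's units: 0.159 rad / 4 = 0.0398.

```bash
echo '[[[0.06, -0.023, 0], [0, 0, 0.0075], 0], [[0.366, -0.14, 0.016], [0, 0, 0.0398], 0], [[0.366, -0.14, 0.016], [0, 0, 0.0398], 0], [[0.366, -0.14, 0.016], [0, 0, 0.0398], 0], [[0.366, -0.14, 0.016], [0, 0, 0.0398], 0], [[0.366, -0.14, 0.016], [0, 0, 0.0398], 0], [[0.366, -0.14, 0.016], [0, 0, 0.0398], 0], [[0.366, -0.14, 0.016], [0, 0, 0.0398], 0], [[0.366, -0.14, 0.016], [0, 0, 0.0398], 0], [[0.366, -0.14, 0.016], [0, 0, 0.0398], 0]]' | python3 -m jog
python3 -c "
from h import *
delta(.4194,.2069,.066,np.radians(-17.4))"
```

```text
time_s: 4.85
eef_pos: [0.4166, 0.2077, 0.1472]
eef_rot: [-0.0, 0.807, 0.591, -0.0]
wrist_force: [-0.4, 0.9, -3.2]
opening: 0.113
grasp_force: 59.6
delta [0.0001 0.0029 0.0812] rot [-0.0004  0.0004 -0.002 ] q6 0.513
```

```bash
echo '[[[0, 0.003, 0.045], [0, 0, 0], 0], [[0, 0.003, 0.081], [0, 0, 0], 0], [[0, 0.003, 0.081], [0, 0, 0], 0], [[0, 0.003, 0.081], [0, 0, 0], 0], [[0, 0.003, 0.081], [0, 0, 0], 0]]' | python3 -m jog
cat > look.py <<'E'
from h import *
import sys
t=sys.argv[1]; ax=np.array([.5845,.1552]); a=np.radians(-17.4); M=np.array([[np.cos(a),-np.sin(a)],[np.sin(a),np.cos(a)]])
rows=[]
for n,(x,y,w,h) in(("side",(150,110,120,90)),("top",(150,160,100,75))):
    p,D=optics.camera(n); W=world(n,D)
    hsv=cv2.cvtColor(p,cv2.COLOR_BGR2HSV); m=np.zeros(D.shape,bool);m[y:y+h,x:x+w]=1
    m&=(hsv[...,1]>90)&(hsv[...,0]>10)&(hsv[...,0]<40)&(hsv[...,2]>40)&(D>0)
    S=W[m]; zt=np.median(S[:,2]); L=(S[:,:2]-ax)@M
    print(n,len(S),"med z",zt.round(4)); k=abs(S[:,2]-zt)<.006
    L=L[k]; c,s,ang=cv2.minAreaRect(L.astype(np.float32)); print("stand-frame rect mm",np.round(np.array(c)*1e3,1),np.round(np.array(s)*1e3,1),round(ang,1),"x max",L[:,0].max().round(4))
    B=np.arange(-.2,.04,.008); mid=[(b+.004,(L[q,1].max()+L[q,1].min())/2,np.ptp(L[q,1])) for b in B for q in [(L[:,0]>=b)&(L[:,0]<b+.008)] if q.sum()>3]
    mid=np.array(mid); f=np.polyfit(mid[:,0],mid[:,1],1); print("centreline y at x=-60,0 mm",(np.polyval(f,[-.06,0])*1e3).round(1),"dyaw",np.degrees(f[0]).round(1),"widths",(mid[:,2]*1e3).round(0))
    rows.append(cv2.resize(p[y:y+h,x:x+w],(400,300),interpolation=cv2.INTER_CUBIC))
cv2.imwrite(f"pics/{t}.png",np.hstack(rows))
E
python3 look.py l1
```

```text
time_s: 5.48
eef_pos: [0.421, 0.208, 0.0683]
eef_rot: [0.001, 0.806, 0.592, 0.002]
wrist_force: [-0.2, 0.9, -3.5]
opening: 0.108
grasp_force: 59.7
side 620 med z 0.0543
stand-frame rect mm [-122.9    1.5] [107.1  27.1] 0.6 x max -0.0692
centreline y at x=-60,0 mm [2.8 5.7] dyaw 2.8 widths [ 5. 20. 24. 22. 22. 26. 26. 25. 23. 24. 27. 25. 23. 18.]
top 184 med z 0.0588
stand-frame rect mm [-96.5   2.8] [23.5 56.1] 89.1 x max -0.0684
centreline y at x=-60,0 mm [4.  7.2] dyaw 3.0 widths [11. 20. 23. 22. 24. 23. 23. 20.]
```

View pics/l1.png

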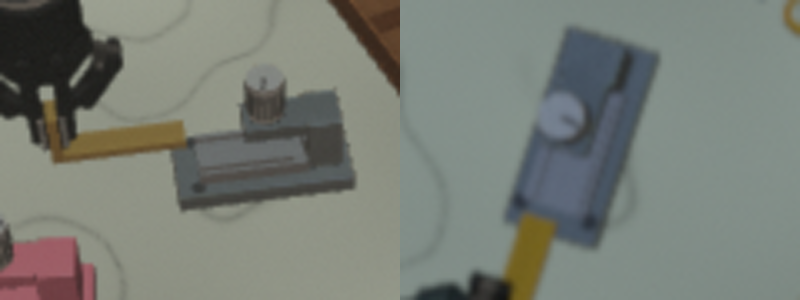

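```bash
cat > m.py <<'E'
from h import *
ax=np.array([.5845,.1552]); a=np.radians(-17.4); e=np.array([np.cos(a),np.sin(a)]); s=np.array([-e[1],e[0]])
def prof(g,n,x,z,ys): # sample picture across the stand's y at x, height z
    P=ax+x*e+ys[:,None]*s; uv=proj(n,np.c_[P,np.full(len(ys),z)]).astype(np.float32)
    return cv2.remap(g,uv[None,:,0],uv[None,:,1],cv2.INTER_LINEAR)[0]
ys=np.arange(-.05,.05,.00025)
def edges(g,n,xs,z,lo,hi):
    r=[]
    for x in xs:
        d=np.gradient(cv2.GaussianBlur(prof(g,n,x,z,ys)[None],(0,0),3)[0])
        o=[]
        for sg in(-1,1):
            k=(sg*ys>lo)&(sg*ys<hi); o.append(ys[k][np.argmax(abs(d[k]))])
        r.append(o)
    r=np.array(r); f=[np.polyfit(xs,r[:,i],1) for i in(0,1)]
    return "mid mm %s  edges med %s yaw deg %s"%((1e3*np.median(r.mean(1))).round(2),(1e3*np.median(r,0)).round(1),np.degrees([q[0] for q in f]).round(1))
if __name__=="__main__":
    zp=get_obs()["eef_pos"][2]-.0155+.008
    for n in("top","side"):
        g=np.mean([optics.camera(n)[0].astype(np.float32) for _ in range(4)],0)
        sat=np.ascontiguousarray(g.max(2)-g.min(2)); gr=np.ascontiguousarray(g.mean(2))
        print(n,"pull",edges(sat,n,np.arange(-.125,-.075,.004),zp,.006,.022))
        print(n,"foot",edges(gr,n,np.arange(-.06,-.03,.003),.016,.028,.042))
        print(n,"bed",edges(gr,n,np.arange(-.055,-.025,.003),.030,.012,.026))
E
python3 m.py
```

```text
top pull mid mm 1.88  edges med [-9.2 13. ] yaw deg [-0.6  8.9]
top foot mid mm 0.44  edges med [-35.5  36.5] yaw deg [0.7 2. ]
top bed mid mm 1.88  edges med [-21.   24.8] yaw deg [ 2.7 -0.8]
side pull mid mm -5.0  edges med [-20.5  10.8] yaw deg [-1.3  0.1]
side foot mid mm -0.56  edges med [-35.1  34. ] yaw deg [-3.5 -4. ]
side bed mid mm 3.31  edges med [-14.6  20.6] yaw deg [ 3.9 -1.2]
```

```bash
echo '[[[-0.0012, 0.02, 0], [0, 0, 0], 0], [[-0.0012, 0.038, 0], [0, 0, 0], 0], [[-0.0012, 0.038, 0.01], [0, 0, 0], 0], [[-0.0012, 0.038, 0.018], [0, 0, 0], 0], [[-0.0012, 0.038, 0.018], [0, 0, 0], 0], [[-0.0012, 0.038, 0.018], [0, 0, 0], 0]]' | python3 -m jog
python3 look.py l2; python3 -c "
from h import *
o=get_obs();print(o['eef_pos'],o['wrist_force'],o['torque'])"
```

```text
time_s: 6.72
eef_pos: [0.4547, 0.1955, 0.0483]
eef_rot: [-0.0, 0.806, 0.592, -0.0]
wrist_force: [-0.2, 0.4, -3.0]
opening: 0.116
grasp_force: 59.5
side 616 med z 0.0346
stand-frame rect mm [14.1 51.6] [325.3  85.9] 34.8 x max 0.1424
centreline y at x=-60,0 mm [-1.   0.7] dyaw 1.6 widths [13. 13. 25. 27. 25. 28. 24. 25. 25. 26. 27. 23. 23.]
top 222 med z 0.0395
stand-frame rect mm [-76.6   0.8] [90.  23.4] 1.1 x max -0.0316
centreline y at x=-60,0 mm [0.2 7.6] dyaw 7.0 widths [ 7.  5.  8.  8. 10. 23. 22. 23. 22. 23. 22.]
[0.45520114 0.19554708 0.04870572] [-0.05896203 -0.1454284  -3.43193124] [0.02396504 0.11263233 0.02709113]
```

View pics/l2.png

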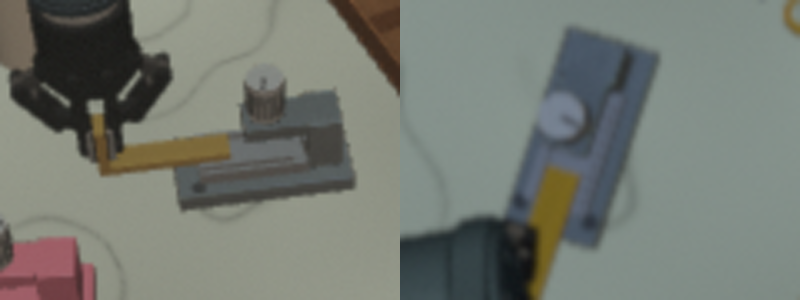

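```bash
echo '[[[0, 0, 0.0015], [0, 0, 0], 0], [[0, 0, 0.0025], [0, 0, 0], 0], [[0, 0, 0.0025], [0, 0, 0], 0], [[0, 0, 0.0025], [0, 0, 0], 0]]' | python3 -m jog; python3 m.py; python3 -c "
from h import *
o=get_obs();print(o['eef_pos'],o['wrist_force'],o['torque'])"
```

```text
time_s: 7.32
eef_pos: [0.4552, 0.1953, 0.046]
eef_rot: [-0.0, 0.806, 0.592, 0.0]
wrist_force: [0.0, -0.4, -3.6]
opening: 0.109
grasp_force: 59.5
top pull mid mm -1.37  edges med [-10.7   7.5] yaw deg [ -2.7 -14.1]
top foot mid mm 0.5  edges med [-35.4  36.5] yaw deg [1.1 2.2]
top bed mid mm 1.94  edges med [-21.   24.8] yaw deg [ 1.6 -0.5]
side pull mid mm -5.12  edges med [-20.    9.8] yaw deg [0.6 2.3]
side foot mid mm 0.19  edges med [-35.   35.1] yaw deg [-3.3 -1.1]
side bed mid mm 3.69  edges med [-14.9  22.6] yaw deg [-0.  -1.6]
[0.45522708 0.19534251 0.04599199] [-0.66345901 -0.25363571 -3.7961576 ] [-0.01832587  0.07815594  0.05986627]
```

```bash
echo '[[[0, 0, 0.001], [0, 0, 0], 0], [[0, 0, 0.001], [0, 0, 0], 0]]' | python3 -m jog; echo '[[[0, 0, 0.001], [0, 0, 0], 0], [[0, 0, 0.001], [0, 0, 0], 0]]' | python3 -m jog
```

```text
time_s: 7.98
eef_pos: [0.4553, 0.1954, 0.0454]
eef_rot: [0.0, 0.806, 0.592, 0.0]
wrist_force: [-2.8, 0.6, 1.7]
opening: 0.109
grasp_force: 60.5
time_s: 8.22
eef_pos: [0.4554, 0.1956, 0.0449]
eef_rot: [0.0, 0.806, 0.592, 0.0]
wrist_force: [-6.4, 0.3, 10.1]
opening: 0.11
grasp_force: 61.4
```

```bash
echo '[[[0, 0, -0.0008], [0, 0, 0], 0], [[0, 0.005, -0.0008], [0, 0, 0], 0], [[0, 0.01, -0.0008], [0, 0, 0], 0], [[0, 0.015, -0.0008], [0, 0, 0], 0], [[0, 0.02, -0.0008], [0, 0, 0], 0], [[0, 0.02, -0.0008], [0, 0, 0], 0]]' | python3 -m jog; python3 -c "
from h import *
o=get_obs();print(o['eef_pos'],o['wrist_force'],o['torque'])"
```

```text
time_s: 8.98
eef_pos: [0.4754, 0.1894, 0.0453]
eef_rot: [0.0, 0.806, 0.592, 0.001]
wrist_force: [-1.8, 0.1, 4.2]
opening: 0.104
grasp_force: 60.7
[0.47538419 0.18943984 0.04532297] [-1.76282609  0.14502029  4.21054914] [ 0.00548441 -0.09443374 -0.06157361]
```

```bash
echo '[[[0, 0.005, -0.0004], [0, 0, 0], 0], [[0, 0.01, -0.0004], [0, 0, 0], 0], [[0, 0.014, -0.0004], [0, 0, 0], 0], [[0, 0.018, -0.0004], [0, 0, 0], 0], [[0, 0.022, -0.0004], [0, 0, 0], 0], [[0, 0.026, -0.0004], [0, 0, 0], 0], [[0, 0.03, -0.0004], [0, 0, 0], 0], [[0, 0.032, -0.0004], [0, 0, 0], 0], [[0, 0.032, -0.0004], [0, 0, 0], 0]]' | python3 -m jog; python3 -c "
from h import *
o=get_obs();print(o['eef_pos'],o['wrist_force'],o['torque'],(o['eef_pos'][:2]-[.5845,.1552])@[.9542,-.299]+.105)"
```

```text
time_s: 10.1
eef_pos: [0.5049, 0.18, 0.0455]
eef_rot: [-0.0, 0.806, 0.592, 0.0]
wrist_force: [-3.3, 0.2, 5.7]
opening: 0.104
grasp_force: 61.1
[0.50486841 0.17998896 0.04552724] [-3.33904303  0.24169056  5.70652385] [0.08421095 0.50131468 0.03068028] 0.0216036379247109
```

```bash
echo '[[[0, 0.001, -0.0006], [0, 0, 0], 0], [[0, 0.002, -0.0006], [0, 0, 0], 0], [[0, 0.003, -0.0006], [0, 0, 0], 0], [[0, 0.004, -0.0006], [0, 0, 0], 0], [[0, 0.004, -0.0006], [0, 0, 0], 0]]' | python3 -m jog; echo '[[[0, 0.001, 0], [0, 0, 0], 0], [[0, 0.001, 0], [0, 0, 0], 0]]' | python3 -m jog; echo '[[[0, 0.001, 0], [0, 0, 0], 0], [[0, 0.001, 0], [0, 0, 0], 0]]' | python3 -m jog
```

```text
time_s: 10.72
eef_pos: [0.5088, 0.1784, 0.0456]
eef_rot: [0.0, 0.806, 0.592, 0.0]
wrist_force: [-1.4, -0.6, -1.1]
opening: 0.111
grasp_force: 59.9
time_s: 10.98
eef_pos: [0.5097, 0.1782, 0.0457]
eef_rot: [0.0, 0.806, 0.592, 0.0]
wrist_force: [0.0, 0.4, -1.8]
opening: 0.108
grasp_force: 59.7
time_s: 11.22
eef_pos: [0.5107, 0.1779, 0.0457]
eef_rot: [0.0, 0.806, 0.592, 0.0]
wrist_force: [1.0, -0.3, -3.0]
opening: 0.105
grasp_force: 59.7
```

```bash
for i in 1 2; do :; done; echo '[[[0, 0.0005, 0.0003], [0, 0, 0], 0], [[0, 0.001, 0.0003], [0, 0, 0], 0], [[0, 0.001, 0.0003], [0, 0, 0], 0]]' | python3 -m jog; echo '[[[0, 0.0007, 0], [0, 0, 0], 0], [[0, 0.0007, 0], [0, 0, 0], 0]]' | python3 -m jog
```

```text
time_s: 11.6
eef_pos: [0.5116, 0.1777, 0.0456]
eef_rot: [0.0, 0.806, 0.592, 0.0]
wrist_force: [-1.2, -0.1, 0.6]
opening: 0.11
grasp_force: 60.0
time_s: 11.85
eef_pos: [0.5123, 0.1775, 0.0456]
eef_rot: [0.0, 0.806, 0.592, 0.0]
wrist_force: [-1.5, 0.4, 1.1]
opening: 0.107
grasp_force: 60.1
```

```bash
echo '[[[0, 0.0007, 0], [0, 0, 0], 0], [[0, 0.0007, 0], [0, 0, 0], 0]]' | python3 -m jog
```

```text
time_s: 12.1
eef_pos: [0.513, 0.1773, 0.0456]
eef_rot: [0.0, 0.806, 0.592, 0.0]
wrist_force: [-2.3, 1.1, 1.5]
opening: 0.104
grasp_force: 60.2
```

```bash
echo '[[[0, 0.0006, 0], [0, 0, 0], 0], [[0, 0.0006, 0], [0, 0, 0], 0]]' | python3 -m jog
```

```text
time_s: 12.35
eef_pos: [0.5135, 0.1771, 0.0456]
eef_rot: [0.0, 0.806, 0.592, 0.0]
wrist_force: [-2.1, 1.0, 2.7]
opening: 0.109
grasp_force: 60.4
```

```bash
echo '[[[0, 0.0006, 0], [0, 0, 0], 0], [[0, 0.0006, 0], [0, 0, 0], 0]]' | python3 -m jog
```

```text
time_s: 12.6
eef_pos: [0.514, 0.1769, 0.0456]
eef_rot: [-0.0, 0.806, 0.592, 0.0]
wrist_force: [-2.4, 0.7, 3.2]
opening: 0.109
grasp_force: 60.5
```

```bash
echo '[[[0, 0.0006, -0.0003], [0, 0, 0], 0], [[0, 0.0006, -0.0003], [0, 0, 0], 0]]' | python3 -m jog
```

```text
time_s: 12.85
eef_pos: [0.514, 0.1769, 0.0456]
eef_rot: [-0.0, 0.806, 0.592, -0.0]
wrist_force: [-4.9, 1.5, 2.2]
opening: 0.105
grasp_force: 60.5
```

```bash
echo '[[[0, 0.0006, 0], [0, 0, 0], 0], [[0, 0.0006, 0], [0, 0, 0], 0]]' | python3 -m jog
```

```text
time_s: 13.1
eef_pos: [0.514, 0.1769, 0.0456]
eef_rot: [-0.001, 0.806, 0.592, -0.001]
wrist_force: [-6.8, 2.8, 5.3]
opening: 0.11
grasp_force: 60.9
```

```bash
echo '[[[0, 0.0006, 0], [0, 0, 0], 0], [[0, 0.0006, 0], [0, 0, 0], 0]]' | python3 -m jog
```

```text
time_s: 13.35
eef_pos: [0.514, 0.1769, 0.0456]
eef_rot: [-0.001, 0.806, 0.592, -0.001]
wrist_force: [-9.0, 2.8, 6.9]
opening: 0.106
grasp_force: 61.2
```

```bash
echo '[[[0, -0.0006, 0], [0, 0, 0], 0], [[0, -0.0006, 0], [0, 0, 0], 0.3], [[0, -0.0006, 0], [0, 0, 0], 0.3], [[0, -0.0006, 0], [0, 0, 0], 0.3], [[0, -0.0006, 0], [0, 0, 0], 0.3]]' | python3 -m jog; python3 look.py l3; python3 -c "
from h import *
o=get_obs();print(o['eef_pos'],o['wrist_force'])"
```

```text
time_s: 13.98
eef_pos: [0.5154, 0.1764, 0.0458]
eef_rot: [0.0, 0.806, 0.592, 0.0]
wrist_force: [0.1, 0.5, -0.4]
opening: 0.299
grasp_force: 0.0
side 545 med z 0.0313
stand-frame rect mm [46.  58.6] [277.5  87. ] 43.0 x max 0.1436
centreline y at x=-60,0 mm [-2.6 -4.4] dyaw -1.7 widths [ 4. 27. 26. 17. 23. 26. 24. 21. 10. 16. 10. 12. 12. 15.]
top 51 med z 0.0369
stand-frame rect mm [-31.9  -7.7] [25.5  7.9] 5.5 x max -0.0194
centreline y at x=-60,0 mm [-8.9 -5.3] dyaw 3.4 widths [6. 7. 7.]
[0.51526405 0.17648866 0.04579065] [ 0.19794911  0.55634418 -0.63891441]
```

View pics/l3.png

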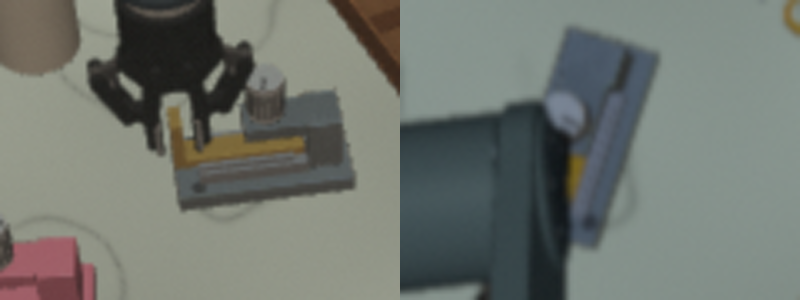

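```bash
echo '[[[0, 0.002, 0], [0, 0, 0], 0.3], [[0, 0.004, 0], [0, 0, 0], 0.3], [[0, 0.005, 0], [0, 0, 0], 0.3], [[0, 0.005, 0], [0, 0, 0], 0.3]]' | python3 -m jog; echo '[[[0, 0.001, 0], [0, 0, 0], 0.3], [[0, 0.001, 0], [0, 0, 0], 0.3]]' | python3 -m jog; echo '[[[0, 0.001, 0], [0, 0, 0], 0.3], [[0, 0.001, 0], [0, 0, 0], 0.3]]' | python3 -m jog
```

```text
time_s: 14.58
eef_pos: [0.5199, 0.1751, 0.0458]
eef_rot: [-0.0, 0.806, 0.592, -0.0]
wrist_force: [0.0, 1.2, 0.9]
opening: 0.304
grasp_force: 0.0
time_s: 14.82
eef_pos: [0.5202, 0.1749, 0.0457]
eef_rot: [-0.0, 0.806, 0.592, -0.0]
wrist_force: [-5.1, 0.7, 3.3]
opening: 0.299
grasp_force: 0.0
time_s: 15.08
eef_pos: [0.5204, 0.1748, 0.0456]
eef_rot: [-0.001, 0.806, 0.592, -0.001]
wrist_force: [-7.7, 2.2, 5.5]
opening: 0.299
grasp_force: 0.0
```

```bash
echo '[[[0, -0.004, 0], [0, 0, 0], 0.3], [[0, -0.0065, 0], [0, 0, 0], 0.3], [[0, -0.0065, -0.03], [0, 0, 0], 0.3], [[0, -0.0065, -0.08], [0, 0, 0], 0.3], [[0, -0.0065, -0.13], [0, 0, 0], 0.3], [[0, -0.0065, -0.13], [0, 0, 0], 0.8]]' | python3 -m jog; python3 -c "
from h import *
delta(.5845,.1552,.17,np.radians(-17.4)); print(get_obs()['q'])"; python3 look.py l4
```

```text
time_s: 15.82
eef_pos: [0.5191, 0.1767, 0.1809]
eef_rot: [0.003, 0.806, 0.592, 0.004]
wrist_force: [1.4, -0.1, 0.7]
opening: 0.498
grasp_force: 0.0
delta [-0.001   0.0687  0.0115] rot [ 0.0094 -0.0039 -0.0004] q6 0.416
[ 1.11685837e-01  1.65867102e-01  1.73103123e+00 -1.96951945e-04
  1.23449977e+00  4.15808035e-01]
side 550 med z 0.0317
stand-frame rect mm [46.2 57.6] [277.3  87.6] 43.0 x max 0.1434
centreline y at x=-60,0 mm [-2.2 -3.8] dyaw -1.5 widths [ 3. 25. 24. 23. 25. 20. 25. 28. 13. 12. 14. 13. 16. 13.]
top 193 med z 0.0368
stand-frame rect mm [-44.4   0.9] [50.5 23.1] 0.7 x max -0.0192
centreline y at x=-60,0 mm [0.8 0.8] dyaw 0.0 widths [23. 22. 22. 21. 22. 23. 22.]
```

View pics/l4.png

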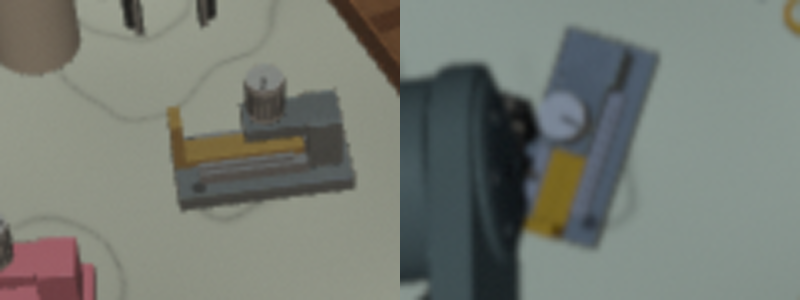

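In the tool's units: -2.85 rad / 4 = -0.7125.

```bash
echo '[[[0, 0.0687, 0.0115], [0, 0, -0.7125], 0.8], [[0, 0.0687, 0.0115], [0, 0, -0.7125], 0.8], [[0, 0.0687, 0.0115], [0, 0, -0.7125], 0.8], [[0, 0.0687, 0.0115], [0, 0, -0.7125], 0.8], [[0, 0.0687, 0.0115], [0, 0, -0.7125], 0.8], [[0, 0.0687, 0.0115], [0, 0, -0.7125], 0.8], [[0, 0.0687, 0.0115], [0, 0, -0.7125], 0.8], [[0, 0.0687, 0.0115], [0, 0, -0.7125], 0.8], [[0, 0.0687, 0.0115], [0, 0, -0.7125], 0.8], [[0, 0.0687, 0.0115], [0, 0, -0.7125], 0.8]]' | python3 -m jog; python3 -c "
from h import *
delta(.5845,.1552,.082,np.radians(-17.4)+2.85); print(get_obs()['q'])"
```

```text
time_s: 17.18
eef_pos: [0.5799, 0.1556, 0.1618]
eef_rot: [-0.002, -0.003, 1.0, -0.0]
wrist_force: [-0.1, 0.1, -0.3]
opening: 0.798
grasp_force: 0.0
delta [-0.0049 -0.0004  0.0797] rot [ 0.0016 -0.0037 -0.9692] q6 -1.512
[ 6.47602286e-02  3.07110226e-01  1.59986929e+00 -1.09867158e-04
  1.23847396e+00 -1.51226952e+00]
```

In the tool's units: -1.2 rad / 4 = -0.3.

```bash
echo '[[[-0.004, 0, 0], [0, 0, -0.3], 0.8], [[-0.004, 0, 0], [0, 0, -0.3], 0.8], [[-0.004, 0, 0], [0, 0, -0.3], 0.8], [[-0.004, 0, 0], [0, 0, -0.3], 0.8], [[-0.004, 0, 0], [0, 0, -0.3], 0.8], [[-0.004, 0, 0], [0, 0, -0.3], 0.8], [[-0.004, 0, 0], [0, 0, -0.3], 0.8], [[-0.004, 0, 0], [0, 0, -0.3], 0.8]]' | python3 -m jog; python3 -c "
from h import *
delta(.5845,.1552,.082,np.radians(90)+1.2); print(get_obs()['q'])"
```

```text
time_s: 18.18
eef_pos: [0.5841, 0.1557, 0.1622]
eef_rot: [-0.001, -0.564, 0.826, 0.001]
wrist_force: [0.9, 0.8, -0.3]
opening: 0.8
grasp_force: 0.0
delta [ 0.0001 -0.0008  0.0802] rot [ 0.003  -0.0014 -0.0008] q6 -2.706
[ 6.43212895e-02  3.14737398e-01  1.58911800e+00 -2.58849450e-05
  1.24109828e+00 -2.70570117e+00]
```

```bash
echo '[[[0, -0.0007, 0.04], [0, 0, 0], 0.8], [[0, -0.0007, 0.08], [0, 0, 0], 0.8], [[0, -0.0007, 0.08], [0, 0, 0], 0.8], [[0, -0.0007, 0.08], [0, 0, 0], 0.8], [[0, -0.0007, 0.08], [0, 0, 0], 0], [[0, -0.0007, 0.08], [0, 0, 0], 0], [[0, -0.0007, 0.08], [0, 0, 0], 0], [[0, -0.0007, 0.08], [0, 0, 0], 0], [[0, -0.0007, 0.08], [0, 0, 0], 0]]' | python3 -m jog; python3 -c "
from h import *
o=get_obs();print(o['wrist_force'],o['torque'],o['q'][5])"
```

```text
time_s: 19.3
eef_pos: [0.5862, 0.156, 0.0862]
eef_rot: [0.001, -0.565, 0.825, -0.0]
wrist_force: [-4.2, 0.3, 7.5]
opening: 0.355
grasp_force: 58.8
[-4.17390989  0.33947266  7.53432173] [ 0.16525606  0.64147652 -0.04343811] -2.706834352840196
```

The manual's scale: turns go in shares of 4 rad. Converting my numbers, 0.75 rad / 4 = 0.1875.

```bash
cat > t.py <<'E'
from bench import get_obs
o=get_obs();print(o['time_s'],'F',o['wrist_force'].round(1),'T',o['torque'].round(3),'q6',o['q'][5].round(3),'eff6',o['joint_efforts'][5].round(3))
E
echo '[[[0, 0, 0], [0, 0, 0.0375], 0], [[0, 0, 0], [0, 0, 0.075], 0], [[0, 0, 0], [0, 0, 0.1125], 0], [[0, 0, 0], [0, 0, 0.15], 0], [[0, 0, 0], [0, 0, 0.1875], 0]]' | python3 -m jog; python3 t.py;  echo '[[[0, 0, 0], [0, 0, 0], 0], [[0, 0, 0], [0, 0, 0], 0]]' | python3 -m jog; python3 t.py
```

```text
time_s: 19.92
eef_pos: [0.5859, 0.1563, 0.0862]
eef_rot: [0.0, -0.221, 0.975, 0.0]
wrist_force: [-5.4, 1.4, 9.0]
opening: 0.354
grasp_force: 58.8
19.925 F [-5.4  1.4  9. ] T [0.204 0.878 0.124] q6 -1.952 eff6 -1.502
time_s: 20.18
eef_pos: [0.5858, 0.1563, 0.0862]
eef_rot: [0.0, -0.223, 0.975, 0.0]
wrist_force: [-5.1, 2.2, 8.0]
opening: 0.357
grasp_force: 58.8
20.175 F [-5.1  2.2  8. ] T [ 0.175  0.846 -0.086] q6 -1.957 eff6 -0.062
```

In the tool's units: 0.12 rad / 4 = 0.03.

```bash
echo '[[[0, 0, 0], [0, 0, 0.03], 0], [[0, 0, 0], [0, 0, 0.06], 0], [[0, 0, 0], [0, 0, 0.06], 0], [[0, 0, 0], [0, 0, 0.06], 0]]' | python3 -m jog|tail -0; python3 t.py;  echo '[[[0, 0, 0], [0, 0, 0.03], 0], [[0, 0, 0], [0, 0, 0.06], 0], [[0, 0, 0], [0, 0, 0.06], 0], [[0, 0, 0], [0, 0, 0.06], 0]]' | python3 -m jog|tail -0; python3 t.py
```

```text
20.675 F [-4.9  2.2  8.7] T [ 0.271  0.876 -0.129] q6 -1.717 eff6 -0.066
21.175 F [-4.6  3.3  9.4] T [ 0.353  0.88  -0.15 ] q6 -1.477 eff6 -0.066Exception ignored on flushing sys.stdout:
BrokenPipeError: [Errno 32] Broken pipe
Exception ignored on flushing sys.stdout:
BrokenPipeError: [Errno 32] Broken pipe
```

In the tool's units: 0.24 rad / 4 = 0.06.

```bash
echo '[[[0, 0, 0], [0, 0, 0.03], 0], [[0, 0, 0], [0, 0, 0.06], 0]]' | python3 -m jog; python3 t.py;  echo '[[[0, 0, 0], [0, 0, 0], 0], [[0, 0, 0], [0, 0, 0], 0]]' | python3 -m jog; python3 t.py
```

```text
time_s: 21.42
eef_pos: [0.5858, 0.1567, 0.0862]
eef_rot: [0.0, 0.136, 0.991, 0.001]
wrist_force: [-5.4, 3.4, 8.8]
opening: 0.358
grasp_force: 58.8
21.425 F [-5.4  3.4  8.8] T [0.39  0.911 0.05 ] q6 -1.233 eff6 -1.207
time_s: 21.68
eef_pos: [0.5857, 0.1567, 0.0862]
eef_rot: [0.0, 0.134, 0.991, 0.001]
wrist_force: [-6.0, 3.6, 8.7]
opening: 0.358
grasp_force: 58.8
21.675 F [-6.   3.6  8.7] T [ 0.319  0.857 -0.087] q6 -1.237 eff6 -0.067
```

In the tool's units: 0.24 rad / 4 = 0.06.

```bash
for k in 1; do echo '[[[0, 0, 0], [0, 0, 0.03], 0], [[0, 0, 0], [0, 0, 0.06], 0]]' | python3 -m jog; python3 t.py;  echo '[[[0, 0, 0], [0, 0, 0], 0], [[0, 0, 0], [0, 0, 0], 0]]' | python3 -m jog; python3 t.py; done
```

```text
time_s: 21.92
eef_pos: [0.5858, 0.1569, 0.0862]
eef_rot: [0.0, 0.254, 0.967, 0.001]
wrist_force: [-6.0, 4.5, 8.8]
opening: 0.357
grasp_force: 58.8
21.925 F [-6.   4.5  8.8] T [0.392 0.87  0.046] q6 -0.993 eff6 -1.207
time_s: 22.18
eef_pos: [0.5858, 0.1568, 0.0862]
eef_rot: [0.0, 0.252, 0.968, 0.001]
wrist_force: [-5.0, 3.3, 7.8]
opening: 0.359
grasp_force: 58.8
22.175 F [-5.   3.3  7.8] T [ 0.489  0.881 -0.052] q6 -0.997 eff6 -0.068
```

In the tool's units: 0.24 rad / 4 = 0.06.

```bash
echo '[[[0, 0, 0], [0, 0, 0.03], 0], [[0, 0, 0], [0, 0, 0.06], 0]]' | python3 -m jog; python3 t.py;  echo '[[[0, 0, 0], [0, 0, 0], 0], [[0, 0, 0], [0, 0, 0], 0]]' | python3 -m jog; python3 t.py
```

```text
time_s: 22.42
eef_pos: [0.5859, 0.1569, 0.0862]
eef_rot: [0.0, 0.368, 0.93, 0.001]
wrist_force: [-4.4, 4.8, 7.9]
opening: 0.355
grasp_force: 58.8
22.425 F [-4.4  4.8  7.9] T [0.56  0.845 0.097] q6 -0.753 eff6 -1.208
time_s: 22.68
eef_pos: [0.5859, 0.157, 0.0862]
eef_rot: [0.0, 0.366, 0.931, 0.001]
wrist_force: [-3.9, 4.9, 7.9]
opening: 0.356
grasp_force: 58.8
22.675 F [-3.9  4.9  7.9] T [ 0.574  0.868 -0.131] q6 -0.757 eff6 -0.068
```

In the tool's units: 0.24 rad / 4 = 0.06.

```bash
echo '[[[0, 0, 0], [0, 0, 0.03], 0], [[0, 0, 0], [0, 0, 0.06], 0]]' | python3 -m jog; python3 t.py;  echo '[[[0, 0, 0], [0, 0, 0], 0], [[0, 0, 0], [0, 0, 0], 0]]' | python3 -m jog; python3 t.py
```

```text
time_s: 22.92
eef_pos: [0.586, 0.1571, 0.0862]
eef_rot: [0.0, 0.476, 0.879, 0.001]
wrist_force: [-4.9, 4.7, 7.4]
opening: 0.357
grasp_force: 58.8
22.925 F [-4.9  4.7  7.4] T [0.663 0.881 0.08 ] q6 -0.513 eff6 -1.2
time_s: 23.18
eef_pos: [0.586, 0.1571, 0.0862]
eef_rot: [-0.0, 0.475, 0.88, 0.001]
wrist_force: [-3.5, 5.3, 9.0]
opening: 0.352
grasp_force: 58.8
23.175 F [-3.5  5.3  9. ] T [ 0.653  0.882 -0.056] q6 -0.517 eff6 -0.054
```

In the tool's units: 0.24 rad / 4 = 0.06.

```bash
echo '[[[0, 0, 0], [0, 0, 0.03], 0], [[0, 0, 0], [0, 0, 0.06], 0]]' | python3 -m jog; python3 t.py;  echo '[[[0, 0, 0], [0, 0, 0], 0], [[0, 0, 0], [0, 0, 0], 0]]' | python3 -m jog; python3 t.py
```

```text
time_s: 23.42
eef_pos: [0.5861, 0.1572, 0.0862]
eef_rot: [-0.0, 0.578, 0.816, 0.001]
wrist_force: [-3.5, 5.7, 7.0]
opening: 0.356
grasp_force: 58.7
23.425 F [-3.5  5.7  7. ] T [0.743 0.745 0.179] q6 -0.273 eff6 -1.036
time_s: 23.68
eef_pos: [0.5861, 0.1572, 0.0862]
eef_rot: [-0.0, 0.577, 0.817, 0.001]
wrist_force: [-3.9, 5.5, 7.4]
opening: 0.355
grasp_force: 58.8
23.675 F [-3.9  5.5  7.4] T [0.803 0.762 0.094] q6 -0.277 eff6 0.09
```

In the tool's units: 0.1 rad / 4 = 0.025.

```bash
echo '[[[0, 0, 0], [0, 0, 0.025], 0]]' | python3 -m jog; python3 t.py;  echo '[[[0, 0, 0], [0, 0, 0], 0], [[0, 0, 0], [0, 0, 0], 0]]' | python3 -m jog; python3 t.py
```

```text
time_s: 23.8
eef_pos: [0.5862, 0.1572, 0.0862]
eef_rot: [-0.0, 0.617, 0.787, 0.001]
wrist_force: [-3.2, 5.8, 7.2]
opening: 0.355
grasp_force: 58.7
23.8 F [-3.2  5.8  7.2] T [0.771 0.756 0.241] q6 -0.175 eff6 -1.211
time_s: 24.05
eef_pos: [0.5862, 0.1572, 0.0862]
eef_rot: [-0.0, 0.617, 0.787, 0.001]
wrist_force: [-3.0, 5.7, 7.1]
opening: 0.355
grasp_force: 58.8
24.05 F [-3.   5.7  7.1] T [0.783 0.766 0.037] q6 -0.177 eff6 0.119
```

In the tool's units: 0.1 rad / 4 = 0.025.

```bash
echo '[[[0, 0, 0], [0, 0, 0.025], 0]]' | python3 -m jog; python3 t.py;  echo '[[[0, 0, 0], [0, 0, 0], 0], [[0, 0, 0], [0, 0, 0], 0]]' | python3 -m jog; python3 t.py
```

```text
time_s: 24.18
eef_pos: [0.5862, 0.1572, 0.0862]
eef_rot: [-0.0, 0.656, 0.755, 0.001]
wrist_force: [-3.0, 5.1, 6.1]
opening: 0.352
grasp_force: 58.7
24.175 F [-3.   5.1  6.1] T [0.834 0.643 0.269] q6 -0.075 eff6 -1.213
time_s: 24.42
eef_pos: [0.5862, 0.1572, 0.0862]
eef_rot: [-0.0, 0.655, 0.755, 0.001]
wrist_force: [-2.4, 6.4, 6.5]
opening: 0.352
grasp_force: 58.7
24.425 F [-2.4  6.4  6.5] T [0.79  0.704 0.125] q6 -0.077 eff6 0.116
```

In the tool's units: 0.1 rad / 4 = 0.025.

```bash
echo '[[[0, 0, 0], [0, 0, 0.025], 0]]' | python3 -m jog; python3 t.py;  echo '[[[0, 0, 0], [0, 0, 0], 0], [[0, 0, 0], [0, 0, 0], 0]]' | python3 -m jog; python3 t.py
```

```text
time_s: 24.55
eef_pos: [0.5863, 0.1572, 0.0863]
eef_rot: [-0.0, 0.693, 0.721, 0.001]
wrist_force: [-2.5, 5.2, 6.1]
opening: 0.358
grasp_force: 58.7
24.55 F [-2.5  5.2  6.1] T [0.858 0.662 0.234] q6 0.025 eff6 -1.213
time_s: 24.8
eef_pos: [0.5863, 0.1572, 0.0862]
eef_rot: [-0.0, 0.692, 0.722, 0.001]
wrist_force: [-2.4, 6.1, 6.6]
opening: 0.36
grasp_force: 58.7
24.8 F [-2.4  6.1  6.6] T [0.832 0.676 0.086] q6 0.023 eff6 0.116
```

```bash
echo '[[[0, 0, 0], [0, 0, 0], 0.75], [[0, 0, 0], [0, 0, 0], 0.75], [[0, 0, 0], [0, 0, 0], 0.75], [[0, 0, 0], [0, 0, 0], 0.75], [[0, 0, -0.03], [0, 0, 0], 0.75], [[0, 0, -0.08], [0, 0, 0], 0.75], [[0, 0, -0.13], [0, 0, 0], 0.75], [[0, 0, -0.13], [0, 0, 0], 0.75]]' | python3 -m jog; python3 t.py; echo '[[[0.06, -0.06, 0], [0, 0, 0], 0.75], [[0.1, -0.1, 0], [0, 0, 0], 0.75], [[0.1, -0.15, 0], [0, 0, 0], 0.75], [[0.1, -0.15, 0], [0, 0, 0], 0.75], [[0.1, -0.15, 0], [0, 0, 0], 0.75]]' | python3 -m jog; python3 look.py l5
```

```text
time_s: 25.8
eef_pos: [0.5889, 0.1557, 0.2198]
eef_rot: [0.003, 0.692, 0.721, 0.004]
wrist_force: [0.6, 0.3, -0.2]
opening: 0.747
grasp_force: 0.0
25.8 F [ 0.6  0.3 -0.2] T [ 0.041 -0.007  0.006] q6 0.023 eff6 -0.0
time_s: 26.42
eef_pos: [0.4322, 0.2493, 0.2141]
eef_rot: [0.0, 0.692, 0.722, 0.0]
wrist_force: [1.0, 0.2, -0.4]
opening: 0.749
grasp_force: 0.0
side 549 med z 0.0319
stand-frame rect mm [46.5 57.5] [277.8  88.6] 42.9 x max 0.1435
centreline y at x=-60,0 mm [-2.  -5.1] dyaw -3.0 widths [ 6. 24. 24. 22. 29. 26. 20. 26. 13. 16. 12. 12. 10. 11.]
top 197 med z 0.0369
stand-frame rect mm [ 30.4 -44.3] [ 41.3 227.6] 59.0 x max 0.1184
centreline y at x=-60,0 mm [0.9 0.4] dyaw -0.5 widths [23. 23. 22. 21. 23. 23. 20.]
```

View pics/l5.png

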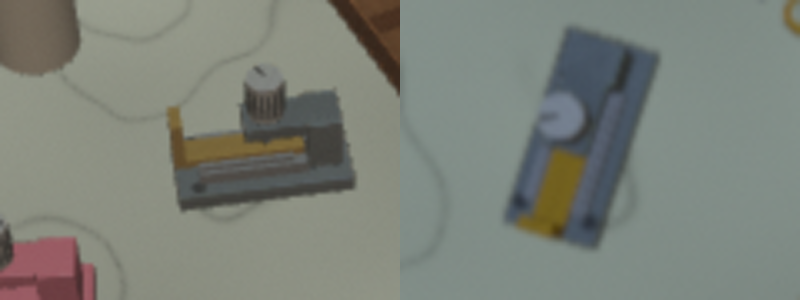

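The pull sits home in the guide: its upright is at (173,125) and its end is at the stop near (305,145). The thimble mark has turned, and the robot is clear of everything.

```bash
python3 -c "
from bench import workorder
print(workorder.hand_in())"
```

```text
the job is handed in; nothing more can be done
None
```

I handed the job in at about 27 s: the pull is home against the stop and clamped, and I stopped turning once the ratchet clearly slipped, at an estimated 0.54 rad (31°) at most; the hand-in gave no verdict.

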